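# Put the wide gasket scraper away in the slanted tool block

### The job

Draw the wide gasket scraper straight up out of its upright steel pocket and slide it blade first into the wide slot of the leaning wooden tool block, pushing it fully home, past the stiff shoe inside the slot, until the shoulder of its handle sits on the block. The block's body shifts sideways on its foot, so look or feel for the slot, and push firmly but do not ram it. Leave both steel pockets standing where they are, and the narrow scraper in its own pocket.

Things in the scene. Friction and masses are not known exactly. Their poses are not given: they have to be found in the camera images.
- wide_scraper: Scraper to put away, 185 long, about 160 g: flat steel blade 40 wide (x) x 3 thick (y), dark wooden handle 28 (x) x 18 (y) with a flat steel shoulder. Origin at the centre of the blade's free edge, z along the tool: blade z 0 to 80, shoulder underside z = 80, handle 80 to 185. Starts upright in pocket_a, hung by its shoulder, blade down, edge 15 above the table.
- narrow_scraper: The other scraper, to be left alone: same make, length and frame, but blade 20 wide and handle 20 wide x 18 thick. It stands in pocket_b.
- pocket_a: Loose, heavy (800 g) upright sheet-steel pocket holding the wide scraper: foot 90 (x) x 70 (y) x 10, pocket 56 x 17 outside, 50 (x) x 11 (y) inside, rim 95 above the table. Origin at the centre of its underside, z up. Pockets and block change places from start to start.
- pocket_b: Same kind of pocket, holding the narrow scraper.
- block: Tool block: a leaning wooden body on a fixed steel foot 130 (x) x 110 (y) x 12; top edge 132 above the table. Origin at the centre of the foot's underside, z up; the top leans to -x. The sloping top face, 74 by 96 (y), has two empty slots 48 apart along y: wide at +y, narrow (26 long, too small for the wide blade) at -y. The body rides stiffly sideways on the foot, see slot.
- slot: Middle position of the wide slot's mouth, fixed to the foot, in the plane of the top face, 112 above the table; z points out along the slot, leaning 32 deg from vertical to the block's -x; y across it. The wooden body, and the real slot with it, has been left up to 6 mm to either side of this along y, which this pose does not show: look or feel for it. Slot 44 long (x), 5.5 across (y), 95 deep.
- shoe_stop (a point): Point 80 below slot's origin along the slot: the blade's edge is at this depth when the scraper is home, shoulder on the top face; either way round fits. A stiff plastic shoe in the slot, its top 25 to 55 below the mouth at the start, must be pushed down ahead of the blade; it resists with about 6 N and the scraper's weight does not move it.

How it is judged:
By the outcome, as a careful person would: the job done as asked, in the order asked, and still so for the second after the job is handed in, with the robot touching nothing.
It also fails if it takes over 58 s, if anything falls off the work surface, if the arm or the gripper's body presses on something with over 40 N, if the wrist force passes 120 N, or if a joint passes its speed limit or range.

### The arm

A 6-joint arm with a two-finger parallel gripper is mounted at the origin on the work surface. World frame = base frame: x ahead of the robot, y to its left, z up, the work surface at z = 0. Lengths are in mm, angles in rad, forces in N, time in s.
With the tool pointing down it reaches from about 350 to 875 mm from the base axis. Payload 4.2 kg.
Tool frame: the origin (TCP) lies at the very end of the fingers, on their centre line; the grasp point (between the pads) lies 19 mm behind it; z points along the fingers, y is the line along which they close (so a half turn about z gives the same grasp; the last joint's range is limited). The gripper opens to 85 mm and grips with 20 to 120 N. Pads are 22 mm wide; open, the fingers measure 114 mm over their backs; the gripper's body (76 mm by 85 mm) begins 54 mm behind the grasp point. The pads swing forward as they close: fully open they stand 13 mm farther back than shut.
Start: joints at [-1, 0.385, 0.008, 0, -1.194, -0.259], TCP at [191.748, -594.838, 231.312] pointing down, gripper open.
Joint ranges: [-3.14, 3.14], [-1.21, 2.06], [-1.07, 1.41], [-3.16, 2.05], [-2.99, -0.16], [-3.1, 3.1]. Speed limits (rad/s): [2.79, 2.79, 3.14, 3.14, 3.14, 3.14].

### API

Orientations are given as a unit quaternion [x, y, z, w].
In Python, from bench import read_state, get_image, get_calibration, job_done gives the robot as it stands.
- The arm moves only by the shell command python3 -m creep 'ROWS'. ROWS is a JSON object of lists of equal length, an entry for each row: "translation": the shift along the world's x, y, z in cm, a list of three; "delta_rot": the turn, a rotation vector about the world's x, y, z in degrees, a list of three; "hand": the finger opening in cm, from 0 to 8.54. A call has 1 to 8 rows; each row is the pose to reach, as a shift and turn from the pose commanded when the call began; what a row does not reach only later rows make up. A row lasts 1/8 s, in which the tool goes at most 62.5 mm and 10.7 degrees, less where a joint would pass 70% of its speed; a pose out of reach is approached as far as the arm can. A call with a gripper value outside its range is refused whole. The fingers move at their own pace and stop on an object; the grip force is fixed at half the most. Time passes only in rows, so rows that repeat a pose let the fingers close. It gives the time, the measured TCP pose, the force, the opening and the grip force at its end, in the units of the state.
- read_state(): the state, without advancing time (a new reading comes with each control period).
- get_image(name): name is "scene" or "top" or "wrist"; returns (picture, depth): 384x512x3 uint8, red, green, blue; 384x512 float32, mm along the optical axis (not along the pixel's ray), 0 where there is no reading.
- get_calibration(name): a dict with "intrinsics" (3x3 intrinsics, pixels), "xyz" and "attitude" of the camera in the world. Camera axes: x right, y down, z forward; pixel columns grow to the right and rows downward; lengths in mm; the calibration is good to about 2 mm. A picture is of the moment at which its call begins: read the wrist's pose just before it. get_calibration takes no time and is no camera call; for the wrist camera it gives the pose at the moment of the call.
- job_done(): hands the job in; it is judged then, once.
The state is a dict: "clock": time; "joints": joint angles; "joint_vel": joint speeds; "joint_efforts": joint torques, N m; "position": TCP position; "ee_rot": TCP orientation; "contact_force": force on the tool from outside, world axes, zero at the start; "wrist_torque": the same for the moment, N m; "gripper_width": finger opening in mm; "grasp_force": force on a finger pad.
Only numpy, scipy, OpenCV 4.12 (cv2) and the standard library are available. Lean on these libraries where they do the work, as an engineer would, in place of code of your own. Each camera call takes 0.05 s, during which the arm holds its last target. There are 200 camera calls.

## Working session

There is one attempt and no reset: what is moved stays moved. The work goes in short steps, Python scripts to look and compute and a shell command to move; the robot and the scene stay as the last step left them, time stands still between calls to the robot, and variables do not carry over. Pictures are saved under pics/ and viewed, at most 10 in all, crops included, and the job is handed in when it is done.

```bash
mkdir -p pics; ls
cat > h.py <<'E'
import numpy as np,cv2
from scipy.spatial.transform import Rotation as R
from bench import *
def snap(name,fn=None):
    c=get_calibration(name); im,d=get_image(name)
    if fn: cv2.imwrite('pics/'+fn,im[:,:,::-1])
    np.savez('last_'+name+'.npz',im=im,d=d,K=np.array(c['intrinsics']),p=np.array(c['xyz']),a=np.array(c['attitude']))
    return im,d,c
def load(n):
    z=np.load('last_'+n+'.npz'); A=z['a']; 
    M=A if A.shape==(3,3) else R.from_quat(A).as_matrix()
    return z['im'],z['d'],z['K'],z['p'],M
def cloud(n):
    im,d,K,p,M=load(n)
    v,u=np.mgrid[0:d.shape[0],0:d.shape[1]]
    P=np.stack([(u-K[0,2])/K[0,0]*d,(v-K[1,2])/K[1,1]*d,d],-1)
    return im,P@M.T+p,d>0
def ray(n,u,v,z):
    im,d,K,p,M=load(n); r=M@np.array([(u-K[0,2])/K[0,0],(v-K[1,2])/K[1,1],1]); return p+r*(z-p[2])/r[2]
E
python3 - <<'E'
from h import *
print(read_state())
for n in ['scene','top','wrist']:
    im,d,c=snap(n,n+'0.png'); print(n,c)
a=[cv2.imread('pics/%s0.png'%n) for n in ['scene','top']]
cv2.imwrite('pics/both.png',cv2.resize(np.vstack(a),None,fx=.78,fy=.78))
E
```

```text
pics
{'clock': 0.0, 'joints': array([-1.00041240e+00,  3.85509854e-01,  6.58777612e-03, -5.05139578e-04,
       -1.19400711e+00, -2.58580829e-01]), 'joint_vel': array([ 1.05799866e-03, -1.00502562e-03, -1.56685170e-03,  3.65068042e-04,
       -5.98714758e-04, -5.77009412e-06]), 'joint_efforts': array([-5.17508142e-04, -3.92292631e+01,  1.88399756e+01,  4.18610528e+00,
       -4.60855590e-03, -3.45145693e-06]), 'position': array([ 191.55073248, -594.28481364,  230.23398466]), 'ee_rot': array([-1.55178636e-01,  9.87885823e-01,  1.07066774e-03, -2.14592938e-04]), 'contact_force': array([ 0.82424307,  0.20192145, -0.16406284]), 'wrist_torque': array([-0.05854045,  0.04596195, -0.02017802]), 'grasp_force': 0.0, 'gripper_width': 85.38189870583327}
scene {'intrinsics': array([[381.44177062,   0.        , 261.23423922],
       [  0.        , 381.44177062, 193.29535239],
       [  0.        ,   0.        ,   1.        ]]), 'xyz': array([1079.79588946,   50.93136854,  843.21736515]), 'attitude': array([ 0.65529877,  0.69350561, -0.22292706, -0.19984248])}
top {'intrinsics': array([[366.73776976,   0.        , 253.91897259],
       [  0.        , 366.73776976, 193.42412963],
       [  0.        ,   0.        ,   1.        ]]), 'xyz': array([386.6841712 ,  18.91430704, 919.64188022]), 'attitude': array([-0.69443403,  0.71314543, -0.07048265,  0.0649397 ])}
wrist {'intrinsics': array([[278.19629303,   0.        , 253.77775558],
       [  0.        , 278.19629303, 192.10747757],
       [  0.        ,   0.        ,   1.        ]]), 'xyz': array([ 118.8271682 , -617.16569635,  373.53822468]), 'attitude': array([0.58270005, 0.79856105, 0.12282477, 0.08760698])}
```

View pics/both.png

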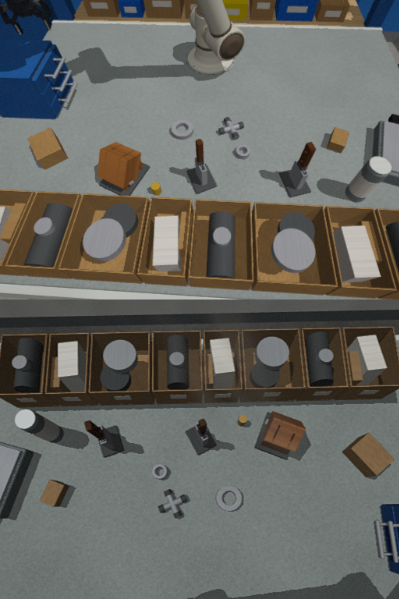

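The scene shows the block (scene px ~154,212), and the two pockets at ~(258,224) and ~(381,231). The right one seems to have the wider handle. I'll zoom in and compute the clouds.

Run:
```python
from h import *
s=cv2.imread('pics/scene0.png')[160:260,110:430]; t=cv2.imread('pics/top0.png')[140:220,90:410]
cv2.imwrite('pics/z1.png',cv2.resize(np.vstack([s,t]),None,fx=2.5,fy=2.5,interpolation=cv2.INTER_CUBIC))
for n in ['scene','top']:
    im,P,ok=cloud(n)
    print(n,'table z',np.median(P[...,2][ok&(np.abs(P[...,2])<20)]))
    m=(ok&(P[...,2]>25)&(P[...,0]>250)&(P[...,0]<640)&(abs(P[...,1])<500)).astype(np.uint8)
    k,l,st,ce=cv2.connectedComponentsWithStats(m)
    for i in range(1,k):
        if st[i,4]>60:
            q=P[l==i]; hi=q[q[:,2]>q[:,2].max()-25]
            print(st[i],np.percentile(q,[1,99],axis=0).round().tolist(),'top',hi.mean(0).round(1),np.ptp(hi,axis=0).round(),im[l==i].mean(0).round())
```

```text
scene table z 0.6920043493823869
[422 163  26  28 488] [[403.0, 425.0, 26.0], [480.0, 490.0, 43.0]] top [445.7 456.6  38.7] [83. 70. 19.] [137. 107.  67.]
[ 59 174  25  35 469] [[505.0, -500.0, 25.0], [583.0, -460.0, 64.0]] top [ 551.7 -483.1   56.7] [86. 42. 25.] [124.  95.  58.]
[250 178  16  58 586] [[587.0, -17.0, 27.0], [636.0, 20.0, 201.0]] top [ 6.078e+02 -2.000e-01  1.941e+02] [24. 20. 25.] [74. 64. 60.]
[ 125  182   58   50 1712] [[550.0, -307.0, 31.0], [639.0, -189.0, 132.0]] top [ 610.4 -247.2  120.7] [ 76. 106.  25.] [120.  76.  38.]
[372 182  33  59 930] [[582.0, 282.0, 28.0], [634.0, 314.0, 201.0]] top [606.9 295.2 193.8] [29. 23. 25.] [62. 54. 50.]
[446 201  52  45 541] [[609.0, 450.0, 28.0], [640.0, 498.0, 172.0]] top [626.  473.2 167.6] [32. 49. 25.] [127. 128. 125.]
top table z 1.431963100724488
[  22  149   57   33 1137] [[602.0, 450.0, 27.0], [639.0, 498.0, 173.0]] top [621.4 472.6 167.2] [38. 51. 24.] [89. 91. 90.]
[ 335  150   57   47 1856] [[544.0, -299.0, 30.0], [637.0, -190.0, 133.0]] top [ 599.5 -246.5  122. ] [ 79. 103.  25.] [97. 68. 49.]
[249 153  18  34 393] [[577.0, -17.0, 27.0], [628.0, 20.0, 203.0]] top [598.6  -0.7 197.3] [20. 21. 25.] [54. 50. 48.]
[108 155  37  36 625] [[575.0, 282.0, 28.0], [630.0, 306.0, 202.0]] top [598.4 294.1 196.8] [29. 22. 25.] [42. 38. 35.]
[442 177  29  38 596] [[496.0, -500.0, 26.0], [578.0, -459.0, 65.0]] top [ 538.  -483.6   57.8] [87. 42. 25.] [90. 72. 50.]
[ 50 231  34  35 722] [[400.0, 425.0, 26.0], [476.0, 490.0, 45.0]] top [437.5 456.1  39.8] [81. 72. 21.] [112.  90.  64.]
```

View pics/z1.png

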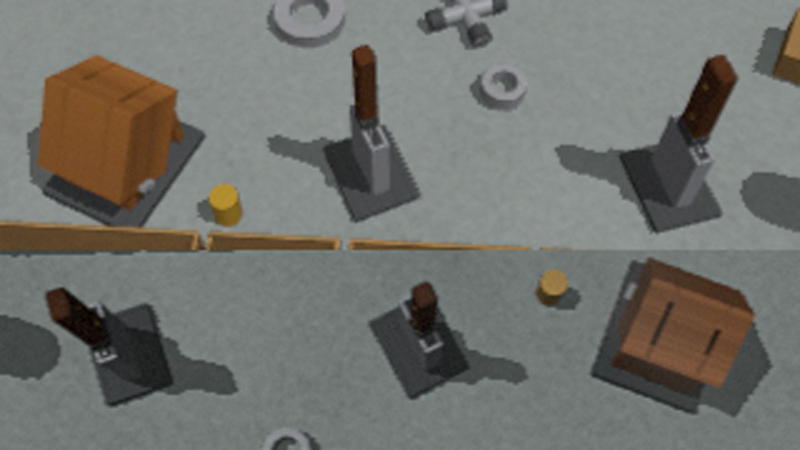

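The wide scraper is in the left pocket in the top view (world y≈295), and the block sits at y≈-245 with its wide slot toward +y. Next I'll work out where to put the wrist camera for a close look at the block.

Run:
```python
from h import *
im,d,K,p,M=load('wrist'); s=read_state(); T=R.from_quat(s['ee_rot']).as_matrix()
print('cam in tool',T.T@(p-s['position']),'\n',(T.T@M).round(3)); print('tool axes in world\n',T.round(3))
for n in ['top','scene']:
    im,P,ok=cloud(n)
    m=ok&(P[...,2]>90)&(P[...,0]>540)&(P[...,0]<660)&(P[...,1]>-310)&(P[...,1]<-180)
    q=P[m]; 
    # upper plane by iterated fit
    k=np.ones(len(q),bool)
    for _ in range(12):
        A=np.c_[q,np.ones(len(q))]; c,*_=np.linalg.lstsq(np.c_[q[k,:2],np.ones(k.sum())],q[k,2],rcond=None); k=abs(np.c_[q[:,:2],np.ones(len(q))]@c-q[:,2])<4
    nn=np.array([-c[0],-c[1],1]);nn/=np.linalg.norm(nn); print(n,nn,k.sum(),len(q),q[k].mean(0),'tilt',np.degrees(np.arccos(nn[2])),'dir',np.degrees(np.arctan2(nn[1],nn[0])))
    mm=ok&(P[...,2]>110)&(P[...,1]>270)&(P[...,1]<330)&(P[...,0]>560)&(P[...,0]<640)
    w=P[mm]; e,v=np.linalg.eigh(np.cov(w[w[:,2]>180][:,:2].T)); print('handle top',w[w[:,2]>194].mean(0),np.degrees(np.arctan2(v[1,1],v[0,1])),e)
```

```text
cam in tool [  76.23918799    0.93874249 -143.04794097] 
 [[-0.001 -0.954 -0.298]
 [ 1.    -0.002  0.001]
 [-0.002 -0.298  0.954]]
tool axes in world
 [[-0.952 -0.307 -0.001]
 [-0.307  0.952  0.002]
 [ 0.     0.002 -1.   ]]
top [-0.48791868  0.20702412  0.84798371] 1306 1580 [ 584.74112457 -240.94959688  113.7385403 ] tilt 32.006960956304276 dir 157.00846509259947
handle top [599.54485098 295.35800635 199.93939491] -166.37605691406804 [28.16562979 69.14862979]
scene [-0.11049045  0.09209771  0.98960087] 327 1460 [ 600.32337135 -238.90291946  109.26600703] tilt 8.270148602821926 dir 140.18759281420427
handle top [604.99720478 296.14010614 199.01027421] -154.68035701587462 [26.45056518 70.87013187]
```

```bash
python3 -m creep '{"translation":[[4,4,1],[9,8,2],[14,12.5,3],[19,17,3],[24,21,3],[29,25,3],[34,30,3],[39,34.5,3]],"delta_rot":[[0,0,0],[0,0,0],[0,0,0],[0,0,0],[0,0,0],[0,0,0],[0,0,0],[0,0,0]],"hand":[8.5,8.5,8.5,8.5,8.5,8.5,8.5,8.5]}'
python3 -m creep '{"translation":[[0,0,0],[0,0,0],[0,0,0]],"delta_rot":[[0,0,0],[0,0,0],[0,0,0]],"hand":[8.5,8.5,8.5]}'
python3 - <<'E'
from h import *
im,d,c=snap('wrist','w1.png'); s=read_state(); print(s['position'],s['clock'],c['xyz'])
E
```

```text
clock: 1.15
position: [561.9, -267.3, 261.1]
ee_rot: [-0.155, 0.988, 0.0, -0.0]
contact_force: [0.4, -0.8, 0.0]
gripper_width: 85.0
grasp_force: 0.0
clock: 1.52
position: [559.9, -269.9, 261.4]
ee_rot: [-0.155, 0.988, 0.0, -0.0]
contact_force: [-0.0, -0.8, 1.0]
gripper_width: 85.1
grasp_force: 0.0
[ 559.85575523 -270.0355325   261.49925444] 1.575 [ 487.03332872 -292.34906443  404.5824177 ]
```

View pics/w1.png

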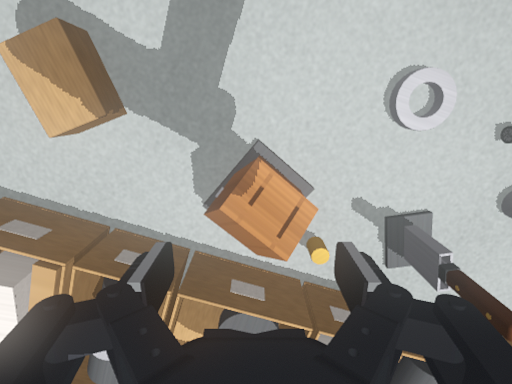

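The wrist view shows the block's sloping face at about (262,205), with the wide slot at (288,222) and the narrow one at (257,196). I'll measure the slot here, then take a second view from a shifted place.

```bash
cat > blk.py <<'E'
from h import *
def block(n,show=None):
    im,P,ok=cloud(n)
    m=ok&(P[...,2]>88)&(P[...,2]<136)&(P[...,0]>535)&(P[...,0]<665)&(P[...,1]>-315)&(P[...,1]<-175)
    # top-face plane with tilt prior
    q=P[m]; n0=np.array([-.488,.207,.848]); h=q@n0; hb=np.histogram(h,80); c0=hb[1][np.argmax(hb[0])]
    k=abs(h-c0)<6
    for _ in range(10):
        mu=q[k].mean(0); nn=np.linalg.svd(q[k]-mu,full_matrices=False)[2][2]; nn*=np.sign(nn[2]); k=abs((q-mu)@nn)<2.5
    print(n,'normal',nn.round(4),'tilt %.2f dir %.2f'%(np.degrees(np.arccos(nn[2])),np.degrees(np.arctan2(nn[1],nn[0]))),'N',k.sum(),'spread',np.std((q[k]-mu)@nn))
    face=np.zeros(m.shape,np.uint8); face[m]=(abs((q-mu)@nn)<4)
    face=cv2.morphologyEx(face,cv2.MORPH_CLOSE,np.ones((9,9)))
    face=cv2.erode(face,np.ones((5,5)))
    g=im.astype(float).max(2); med=np.median(g[face>0]); dark=((g<.62*med)&(face>0)).astype(np.uint8)
    _,_,K,p,M=load(n)
    kk,l,st,ce=cv2.connectedComponentsWithStats(dark)
    out=[]
    for i in range(1,kk):
        if st[i,4]<15: continue
        v,u=np.nonzero(l==i); r=np.c_[(u-K[0,2])/K[0,0],(v-K[1,2])/K[1,1],np.ones(len(u))]@M.T
        w=(med-g[v,u])
        X=p+r*(((mu-p)@nn)/(r@nn))[:,None]; C=np.average(X,axis=0,weights=w); e,V=np.linalg.eigh(np.cov((X-C).T)); a=V[:,2]*np.sign(V[0,2])
        t=(X-C)@a
        print('slot px',ce[i].round(1),st[i,4],'C',C.round(1),'axis',a.round(3),'len',np.ptp(t).round(1),'mid',(C+a*(t.max()+t.min())/2).round(1),'az %.2f'%np.degrees(np.arctan2(a[1],a[0])))
    if show:
        o=im[:,:,::-1].copy(); o[dark>0]=(0,255,0); cv2.imwrite('pics/'+show,o)
    return nn
E
python3 - <<'E'
from blk import *
block('top'); block('wrist')
E
python3 -m creep '{"translation":[[4,3,-1],[8,5,-3],[8,5,-3],[8,5,-3],[8,5,-3]],"delta_rot":[[0,0,0],[0,0,0],[0,0,0],[0,0,0],[0,0,0]],"hand":[8.5,8.5,8.5,8.5,8.5]}'
python3 - <<'E'
from blk import *
snap('wrist','w2.png');block('wrist','w2m.png')
E
```

```text
top normal [-0.4906  0.209   0.846 ] tilt 32.23 dir 156.93 N 1222 spread 1.1742983868333818
slot px [354.7 168.1] 27 C [ 595.5 -219.9  114.8] axis [ 0.785 -0.314  0.533] len 40.1 mid [ 593.6 -219.2  113.5] az -21.81
slot px [374.9 175.8] 17 C [ 576.7 -264.1  114.8] axis [ 0.779 -0.329  0.533] len 20.4 mid [ 576.1 -263.9  114.4] az -22.91
wrist normal [-0.4889  0.2056  0.8478] tilt 32.03 dir 157.19 N 5016 spread 0.6805741026835131
slot px [255.4 195.8] 68 C [ 577.3 -261.2  112.9] axis [ 0.776 -0.341  0.53 ] len 23.3 mid [ 576.9 -261.1  112.7] az -23.70
slot px [285.8 224.7] 85 C [ 599.  -218.2  115. ] axis [ 0.78  -0.332  0.53 ] len 35.2 mid [ 597.8 -217.7  114.2] az -23.02
clock: 2.2
position: [640.1, -220.2, 232.6]
ee_rot: [-0.155, 0.988, -0.0, 0.001]
contact_force: [-0.4, -0.9, -0.0]
gripper_width: 85.0
grasp_force: 0.0
wrist normal [-0.4889  0.2054  0.8478] tilt 32.03 dir 157.21 N 7285 spread 0.6421594908797834
```

View pics/w2.png

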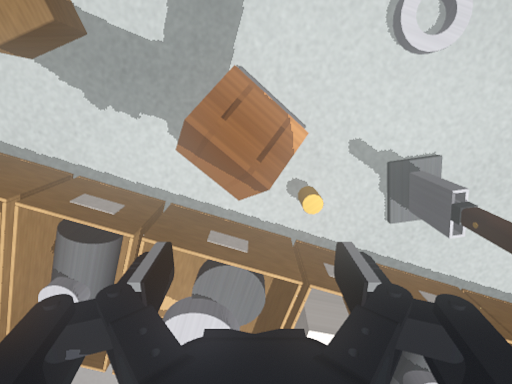

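The second view shows the slots, wide at ~(274,140) and narrow at ~(238,100), but with more light in them. I'll use a black-hat mask.

```bash
sed -i 's/^    g=im.astype.*/    g=im.astype(float).max(2); bh=cv2.morphologyEx(im.max(2),cv2.MORPH_BLACKHAT,np.ones((15,15),np.uint8)); med=np.median(g[face>0]); dark=((bh>.18*med)\&(face>0)).astype(np.uint8)/' blk.py
python3 - <<'E'
from blk import *
n=block('wrist','w2m.png')
o=cv2.imread('pics/w2m.png')[50:220,160:330]; a=cv2.imread('pics/w2.png')[50:220,160:330]
cv2.imwrite('pics/w2c.png',cv2.resize(np.hstack([a,o]),None,fx=2.3,fy=2.3,interpolation=cv2.INTER_NEAREST))
E
```

```text
wrist normal [-0.4889  0.2054  0.8478] tilt 32.03 dir 157.21 N 7285 spread 0.6421594908797834
slot px [230.7 109. ] 145 C [ 577.1 -261.5  112.9] axis [ 0.777 -0.34   0.53 ] len 25.7 mid [ 576.5 -261.2  112.5] az -23.66
slot px [270.2 144.2] 219 C [ 596.9 -217.4  113.6] axis [ 0.781 -0.329  0.53 ] len 43.0 mid [ 595.2 -216.7  112.5] az -22.82
```

View pics/w2c.png

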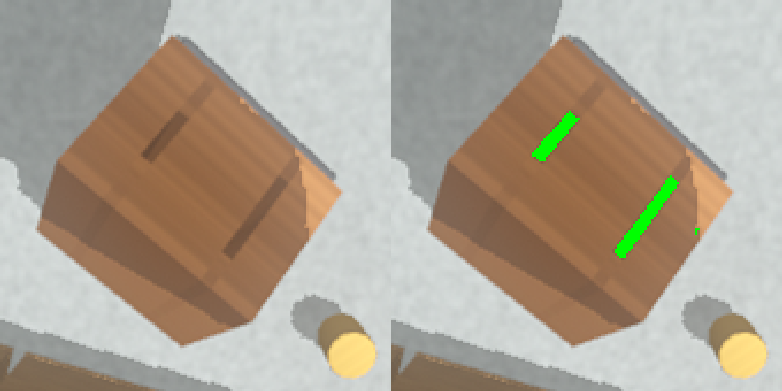

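Wide slot mid is (595.2,-216.7,112.5), with x axis azimuth -22.8° and tilt 32°. Now over to pocket_a.

```bash
python3 -m creep '{"translation":[[-1,3,5],[-1,9,7],[-2,15,7],[-2,21,7],[-3,27,7],[-3,33,7],[-4,39,7],[-4,45,7]],"delta_rot":[[0,0,0],[0,0,0],[0,0,0],[0,0,0],[0,0,0],[0,0,0],[0,0,0],[0,0,0]],"hand":[8.5,8.5,8.5,8.5,8.5,8.5,8.5,8.5]}'
python3 -m creep '{"translation":[[-1,4,0],[-1,6,0],[-1,6,0],[-1,6,0],[-1,6,0]],"delta_rot":[[0,0,0],[0,0,0],[0,0,0],[0,0,0],[0,0,0]],"hand":[8.5,8.5,8.5,8.5,8.5]}'
python3 - <<'E'
from h import *
im,d,c=snap('wrist','w3.png'); s=read_state(); print(s['position'],s['clock'],s['joints'])
E
```

```text
clock: 3.25
position: [600.0, 232.0, 303.0]
ee_rot: [-0.155, 0.988, 0.0, 0.001]
contact_force: [1.1, 0.0, 0.6]
gripper_width: 85.1
grasp_force: 0.0
clock: 3.88
position: [591.2, 289.4, 301.7]
ee_rot: [-0.154, 0.988, 0.0, 0.0]
contact_force: [-0.6, 0.4, 0.1]
gripper_width: 84.8
grasp_force: 0.0
[591.14634884 289.57958277 301.65840677] 3.925 [ 7.00763992e-01  4.08270414e-01  2.18105219e-01  1.10008955e-04
 -1.38034064e+00 -1.96159445e+00]
```

View pics/w3.png

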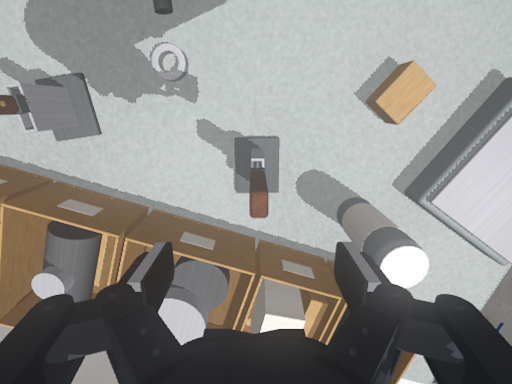

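The wide scraper's pocket is at ~(257,165), and the handle top is at ~(259,210), nearly aligned with the fingers. I'll measure the handle top and the pocket.

```bash
cat > hd.py <<'E'
from h import *
def handle(n):
    im,P,ok=cloud(n)
    box=ok&(abs(P[...,0]-603)<45)&(abs(P[...,1]-295)<45)
    zt=np.percentile(P[...,2][box],99.5); print(n,'ztop',zt)
    for nm,lo,hi in [('top',zt-4,zt+5),('handle',120,zt+5),('rim',88,99),('foot',5,14)]:
        q=P[box&(P[...,2]>lo)&(P[...,2]<hi)]
        r=cv2.minAreaRect(q[:,:2].astype(np.float32)); print(nm,len(q),'rect c',np.round(r[0],1),'wh',np.round(r[1],1),'ang %.1f'%r[2],'mean',q.mean(0).round(1))
handle('wrist')
E
python3 hd.py
```

```text
wrist ztop 400.3291606135645
top 1958 rect c [573.6 284.5] wh [ 6.7 55.3] ang 18.2 mean [572.7 284.2 398.5]
handle 20904 rect c [591.9 295.7] wh [49.1 98.8] ang 12.1 mean [577.3 294.3 371.8]
rim 84 rect c [583.9 292.8] wh [11.8 15.5] ang 18.2 mean [582.7 292.4  95.4]
foot 1694 rect c [604.4 299.4] wh [88.5 70. ] ang 18.1 mean [598.  296.6  10.8]
```

```bash
sed -i 's/<45)$/<45)\&(P[...,2]<230)/' hd.py; python3 hd.py
python3 - <<'E'
from h import *
import hd
hd.handle('top')
E
```

```text
wrist ztop 201.6922462575173
top 480 rect c [602.2 298.3] wh [27. 17.] ang 18.5 mean [601.5 298.5 200.2]
handle 818 rect c [601.8 298.5] wh [27.6 18. ] ang 18.4 mean [597.  296.7 186.2]
rim 84 rect c [583.9 292.8] wh [11.8 15.5] ang 18.2 mean [582.7 292.4  95.4]
foot 1694 rect c [604.4 299.4] wh [88.5 70. ] ang 18.1 mean [598.  296.6  10.8]
wrist ztop 201.6922462575173
top 480 rect c [602.2 298.3] wh [27. 17.] ang 18.5 mean [601.5 298.5 200.2]
handle 818 rect c [601.8 298.5] wh [27.6 18. ] ang 18.4 mean [597.  296.7 186.2]
rim 84 rect c [583.9 292.8] wh [11.8 15.5] ang 18.2 mean [582.7 292.4  95.4]
foot 1694 rect c [604.4 299.4] wh [88.5 70. ] ang 18.1 mean [598.  296.6  10.8]
top ztop 202.3233969475428
top 99 rect c [599.8 296.4] wh [28.2 16.9] ang 16.9 mean [600.  296.2 200.6]
handle 308 rect c [599.8 296. ] wh [28.5 17.5] ang 17.1 mean [596.8 292.3 174.9]
rim 75 rect c [603. 298.] wh [56.9 17.9] ang 18.2 mean [598.  293.1  94.1]
foot 542 rect c [603.8 292.9] wh [89.1 79.5] ang 17.3 mean [597.  286.8  10.7]
```

```bash
python3 -m creep '{"translation":[[0.6,0.5,-2],[1.1,0.9,-5],[1.1,0.9,-8],[1.1,0.9,-11],[1.1,0.9,-14],[1.1,0.9,-16.2],[1.1,0.9,-16.2],[1.1,0.9,-16.2]],"delta_rot":[[0,0,0.3],[0,0,0.3],[0,0,0.3],[0,0,0.3],[0,0,0.3],[0,0,0.3],[0,0,0.3],[0,0,0.3]],"hand":[8.5,8.5,7,6,5,5,5,5]}'
python3 -m creep '{"translation":[[0,0,0],[0,0,0],[0,0,0],[0,0,0],[0,0,0],[0,0,0],[0,0,0],[0,0,0]],"delta_rot":[[0,0,0],[0,0,0],[0,0,0],[0,0,0],[0,0,0],[0,0,0],[0,0,0],[0,0,0]],"hand":[3.5,2.5,1.5,1,1,1,1,1]}'
```

```text
clock: 4.92
position: [602.3, 300.0, 139.6]
ee_rot: [-0.158, 0.987, -0.0, 0.0]
contact_force: [-0.3, 1.5, 0.3]
gripper_width: 50.2
grasp_force: 0.0
clock: 5.92
position: [602.0, 300.0, 140.0]
ee_rot: [-0.158, 0.987, 0.0, 0.0]
contact_force: [-0.8, -0.6, 4.8]
gripper_width: 17.4
grasp_force: 59.7
```

Gripped at 17.4 mm with 60 N. I'll lift it straight out.

```bash
python3 -m creep '{"translation":[[0,0,1],[0,0,3],[0,0,5],[0,0,7.5],[0,0,10],[0,0,13],[0,0,15],[0,0,15]],"delta_rot":[[0,0,0],[0,0,0],[0,0,0],[0,0,0],[0,0,0],[0,0,0],[0,0,0],[0,0,0]],"hand":[1,1,1,1,1,1,1,1]}'
python3 - <<'E'
from h import *
s=read_state();print(s['position'],s['contact_force'],s['joints'])
snap('scene','s4.png'); snap('wrist','w4.png')
a=cv2.imread('pics/s4.png')[90:270,330:470]; b=cv2.imread('pics/w4.png')[:, :]
cv2.imwrite('pics/c4.png',np.hstack([cv2.resize(a,None,fx=2,fy=384/180),b])[:,:800])
E
```

```text
clock: 6.92
position: [602.2, 300.4, 290.6]
ee_rot: [-0.158, 0.987, 0.001, 0.001]
contact_force: [-0.3, -0.5, -1.4]
gripper_width: 17.2
grasp_force: 59.0
[602.15571094 300.39042752 290.60698835] [-0.26015654 -0.53062999 -1.35191672] [ 7.02398979e-01  4.37661906e-01  2.37378628e-01 -2.16974143e-04
 -1.36745425e+00 -1.95610282e+00]
```

View pics/c4.png

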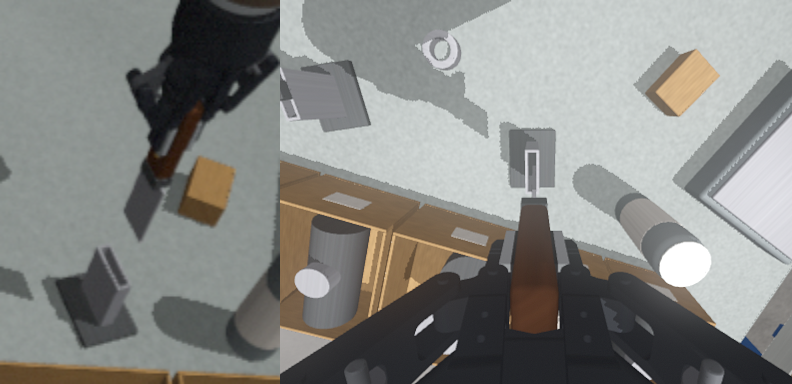

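The scraper hangs clear of its pocket in the grip: blade at scene crop (145,205), with the shoulder in the wrist view at (254,200). I'll measure its pose in the tool frame.

```bash
cat > inhand.py <<'E'
from h import *
def inhand():
    s=read_state(); T=R.from_quat(s['ee_rot']).as_matrix(); p=s['position']
    for n in ['wrist','scene']:
        im,P,ok=cloud(n); Q=(P-p)@T
        m=ok&(abs(Q[...,0])<35)&(abs(Q[...,1])<25)
        print(n)
        for lo,hi in [(8,20),(20,32),(32,42),(43,50),(52,65),(65,80),(80,95),(95,110),(110,122),(122,135)]:
            q=Q[m&(Q[...,2]>lo)&(Q[...,2]<hi)]
            if len(q)>5: print(lo,hi,len(q),'x',np.percentile(q[:,0],[2,98]).round(1),'y',np.percentile(q[:,1],[2,50,98]).round(1),'zmax',q[:,2].max().round(1))
inhand()
E
python3 inhand.py
```

```text
wrist
8 20 200 x [10.4 14.3] y [-7.5  0.7  9.5] zmax 19.8
20 32 189 x [10.1 14.1] y [-8.   0.7  9.3] zmax 32.0
32 42 141 x [13.3 19.1] y [-7.5  0.7  9.4] zmax 42.0
43 50 10 x [19.3 20. ] y [-0.1  1.   2.1] zmax 49.9
52 65 18 x [19.3 19.8] y [-0.1  1.   2.2] zmax 64.8
65 80 18 x [19.2 19.8] y [-0.2  1.   2.3] zmax 79.7
80 95 17 x [19.  19.9] y [-0.2  1.5  2.4] zmax 94.6
95 110 12 x [19.  19.9] y [-0.3  0.6  2.2] zmax 109.6
110 122 8 x [19.  19.7] y [-0.4  0.6  1.6] zmax 120.6
scene
8 20 65 x [-15.2  10.4] y [-10.5  -8.2   5.9] zmax 19.8
20 32 74 x [-15.6  10.6] y [-10.3  -8.2   6.8] zmax 31.9
32 42 58 x [-19.1  12.1] y [-10.3  -8.6   7.2] zmax 41.6
43 50 13 x [-21.6 -10.8] y [-3.1 -1.4  0.9] zmax 49.9
52 65 64 x [-20.5  17.4] y [-2.8 -1.6 -0.3] zmax 64.5
65 80 71 x [-20.6  17.8] y [-3.  -1.6  0.2] zmax 79.8
80 95 76 x [-21.4  17.7] y [-3.1 -1.5  0. ] zmax 95.0
95 110 68 x [-21.6  17.2] y [-3.1 -1.6 -0.6] zmax 109.2
110 122 51 x [-21.5  17.9] y [-2.6 -1.6 -0.2] zmax 121.7
```

```bash
cat > goal.py <<'E'
from h import *
def goal(gap,mouth=(595.5,-217.6,112.5),az=-22.8,tilt=32.03):
    a,t=np.radians(az),np.radians(tilt)
    sx=np.array([np.cos(t)*np.cos(a),np.cos(t)*np.sin(a),np.sin(t)]); sz=np.array([-np.sin(t)*np.cos(a),-np.sin(t)*np.sin(a),np.cos(t)])
    T=np.c_[-sx,np.cross(-sz,-sx),-sz]; s=read_state(); T0=R.from_quat(s['ee_rot'])
    tcp=np.array(mouth)+sz*(125+gap)
    print('tcp',tcp.round(1),'delta cm',((tcp-s['position'])/10).round(2),'rotvec',np.degrees((R.from_matrix(T)*T0.inv()).as_rotvec()).round(2),'|',np.linalg.norm(np.degrees((R.from_matrix(T)*T0.inv()).as_rotvec())).round(1)); print('sz',sz.round(3),'sy',T[:,1].round(3),'sx',sx.round(3))
E
python3 -c "
from goal import *
goal(25)"
```

```text
tcp [ 522.2 -186.8  239.7] delta cm [ -7.9  -48.66  -4.81] rotvec [ -1.34 -32.82 -39.86] | 51.7
sz [-0.489  0.206  0.848] sy [0.388 0.922 0.   ] sx [ 0.782 -0.329  0.53 ]
```

```bash
python3 -m creep '{"translation":[[-2,-3,4],[-4,-8,7],[-6,-13.5,7],[-8,-19,7],[-9,-24.5,7],[-9,-30,7],[-9,-35.5,6],[-9,-41,5]],"delta_rot":[[-0.15,-4.1,-5],[-0.3,-8.2,-10],[-0.5,-12.3,-15],[-0.7,-16.4,-19.9],[-0.8,-20.5,-24.9],[-1,-24.6,-29.9],[-1.2,-28.7,-34.9],[-1.34,-32.8,-39.9]],"hand":[1,1,1,1,1,1,1,1]}'
python3 -m creep '{"translation":[[0,0,0],[0,0,0],[0,0,0]],"delta_rot":[[0,0,0],[0,0,0],[0,0,0]],"hand":[1,1,1]}'
python3 -c "
from goal import *
goal(25)
print(read_state()['joints'])"
```

```text
clock: 8.02
position: [510.5, -111.5, 337.6]
ee_rot: [0.191, 0.942, -0.055, 0.271]
contact_force: [0.5, -1.0, -1.2]
gripper_width: 17.6
grasp_force: 58.9
clock: 8.4
position: [512.4, -109.0, 339.5]
ee_rot: [0.189, 0.942, -0.054, 0.272]
contact_force: [0.6, -0.4, -1.0]
gripper_width: 16.9
grasp_force: 59.3
tcp [ 522.2 -186.8  239.7] delta cm [ 0.97 -7.78 -9.98] rotvec [ 0.04  0.12 -0.06] | 0.1
sz [-0.489  0.206  0.848] sy [0.388 0.922 0.   ] sx [ 0.782 -0.329  0.53 ]
[ 0.25123942 -0.11811133 -0.61668868  0.5359317  -0.68000715 -2.57356955]
```

```bash
python3 -m creep '{"translation":[[0.3,-3,-2],[0.7,-6.5,-4.5],[1,-7.8,-7],[1,-7.8,-9],[1,-7.8,-10],[1,-7.8,-10],[1,-7.8,-10],[1,-7.8,-10]],"delta_rot":[[0,0,0],[0,0,0],[0,0,0],[0,0,0],[0,0,0],[0,0,0],[0,0,0],[0,0,0]],"hand":[1,1,1,1,1,1,1,1]}'
python3 - <<'E'
from blk import *
from goal import goal
snap('wrist','w5.png'); snap('scene','s5.png')
goal(25)
block('wrist','w5m.png')
import inhand
a=cv2.imread('pics/w5.png'); b=cv2.imread('pics/s5.png')[140:280,80:260]
cv2.imwrite('pics/c5.png',np.hstack([a[20:320,120:420],cv2.resize(b,(386,300))]))
E
```

```text
clock: 9.4
position: [522.6, -187.5, 240.4]
ee_rot: [0.19, 0.942, -0.055, 0.272]
contact_force: [-0.9, -0.6, 0.0]
gripper_width: 17.3
grasp_force: 59.4
tcp [ 522.2 -186.8  239.7] delta cm [-0.01  0.1  -0.04] rotvec [0.05 0.19 0.01] | 0.2
sz [-0.489  0.206  0.848] sy [0.388 0.922 0.   ] sx [ 0.782 -0.329  0.53 ]
wrist normal [-0.49   0.206  0.847] tilt 32.11 dir 157.20 N 5290 spread 0.7082095336172424
slot px [254.  176.1] 194 C [ 593.2 -216.1  111.4] axis [ 0.78  -0.331  0.532] len 42.4 mid [ 594.4 -216.6  112.2] az -22.99
slot px [209.8 177.3] 111 C [ 576.2 -260.9  112.4] axis [ 0.777 -0.337  0.532] len 24.6 mid [ 576.4 -261.   112.6] az -23.45
slot px [236.4 175.4] 81 C [ 586.2 -233.9  111.6] axis [ 0.728 -0.438  0.528] len 17.8 mid [ 584.8 -233.   110.6] az -31.05
wrist
8 20 207 x [11.  14.7] y [-7.9  0.4  9. ] zmax 20.0
20 32 182 x [10.8 14.6] y [-8.3  0.4  9.1] zmax 32.0
32 42 138 x [13.7 19.5] y [-7.7  0.7  8.9] zmax 42.0
43 50 11 x [15.7 20.5] y [-0.4  0.4  1.8] zmax 49.2
52 65 20 x [19.9 20.5] y [-0.4  0.7  1.9] zmax 64.6
65 80 17 x [19.8 20.4] y [-0.5  1.1  1.9] zmax 79.9
80 95 17 x [19.4 20.4] y [-0.6  0.3  2. ] zmax 94.9
95 110 11 x [19.4 20.4] y [-0.7  0.3  1.9] zmax 107.4
110 122 9 x [20.  20.4] y [-0.7  0.2  1.2] zmax 120.3
scene
8 20 65 x [-15.4   9.5] y [-5.9  7.2 10. ] zmax 20.0
20 32 68 x [-15.2  11.3] y [-7.   7.3  9.4] zmax 31.8
32 42 57 x [-15.9  10.6] y [-8.6  7.5  9.9] zmax 41.2
43 50 17 x [-20.5   7.3] y [-3.6  1.6  8.8] zmax 49.9
52 65 60 x [-20.7  18.6] y [-1.4  1.4  2.5] zmax 64.7
65 80 64 x [-20.   18.5] y [-1.3  1.1  2.5] zmax 80.0
80 95 68 x [-20.5  18.5] y [-0.3  1.2  2.6] zmax 94.9
95 110 65 x [-20.8  18.9] y [-1.3  1.2  2.2] zmax 109.9
110 122 48 x [-20.3  19.8] y [-1.   1.1  2.8] zmax 121.6
122 135 6 x [-19.9  12.7] y [0.6 0.8 1.2] zmax 123.4
```

View pics/c5.png

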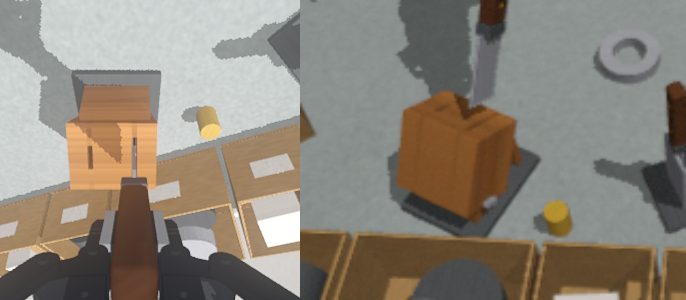

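The blade (wrist crop ~(134,160)) points at the wide slot. By the wrist view it needs about +0.4 mm across and -1.4 mm along the slot. I'll correct that and go down to just above the mouth.

```bash
python3 -m creep '{"translation":[[-0.1,0.08,-0.07],[0.4,-0.15,-1],[0.99,-0.37,-1.94],[0.99,-0.37,-1.94],[0.99,-0.37,-1.94]],"delta_rot":[[0,0,0],[0,0,0],[0,0,0],[0,0,0],[0,0,0]],"hand":[1,1,1,1,1]}'
python3 - <<'E'
from blk import *
snap('wrist','w6.png'); snap('scene','s6.png'); s=read_state(); p=s['position'];print(p)
T=R.from_quat(s['ee_rot']).as_matrix()
mo=np.array([595.2,-216.7,112.5]); print('mouth in tool',T.T@(mo-p), 'narrow in tool',T.T@(np.array([576.45,-261.1,112.5])-p))
block('wrist','w6m.png')
a=cv2.imread('pics/w6.png')[100:220,190:310]; b=cv2.imread('pics/s6.png')[160:240,110:190]
cv2.imwrite('pics/c6.png',np.hstack([cv2.resize(a,(400,400),interpolation=2),cv2.resize(b,(400,400),interpolation=2)]))
E
```

```text
clock: 10.12
position: [531.7, -191.9, 220.3]
ee_rot: [0.19, 0.942, -0.055, 0.272]
contact_force: [-0.8, 0.7, -1.4]
gripper_width: 17.3
grasp_force: 59.4
[ 531.91969269 -191.62701304  220.62716311]
mouth in tool [6.34809187e-02 1.39167889e+00 1.27759910e+02] narrow in tool [ 9.81679760e-02 -4.68049906e+01  1.27711436e+02]
wrist normal [-0.4897  0.2055  0.8473] tilt 32.08 dir 157.23 N 5802 spread 0.6768175004412775
slot px [254.9 172.8] 57 C [ 585.5 -212.6  106. ] axis [ 0.804 -0.269  0.53 ] len 24.9 mid [ 588.1 -213.4  107.8] az -18.51
slot px [207.3 184.6] 127 C [ 576.1 -260.8  112.3] axis [ 0.782 -0.326  0.531] len 24.2 mid [ 576.3 -260.9  112.4] az -22.65
```

View pics/c6.png

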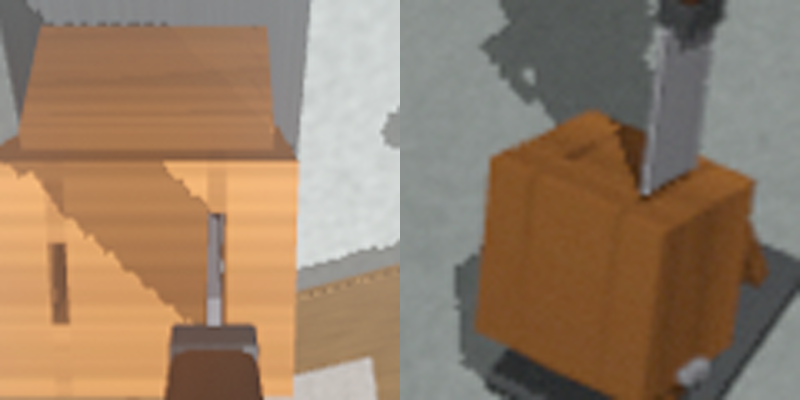

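The blade edge is about 3 mm above the mouth. The slot shows slightly to its right (crop ~217 against blade ~214), so it needs about +0.6 mm. I'll shift and enter gently.

```bash
python3 -m creep '{"translation":[[0.02,0.05,0],[0.17,-0.01,-0.25],[0.27,-0.05,-0.43],[0.37,-0.09,-0.6],[0.51,-0.15,-0.85],[0.51,-0.15,-0.85]],"delta_rot":[[0,0,0],[0,0,0],[0,0,0],[0,0,0],[0,0,0],[0,0,0]],"hand":[1,1,1,1,1,1]}'
python3 -c "
from goal import *
goal(-8); s=read_state(); T=R.from_quat(s['ee_rot']).as_matrix(); print(s['position'],'F tool',T.T@s['contact_force'],'M tool',T.T@s['wrist_torque'])"
```

```text
clock: 10.98
position: [536.6, -193.6, 211.0]
ee_rot: [0.19, 0.942, -0.055, 0.271]
contact_force: [-0.0, 0.3, -1.0]
gripper_width: 17.5
grasp_force: 59.4
tcp [ 538.3 -193.6  211.7] delta cm [0.17 0.   0.07] rotvec [0.05 0.06 0.06] | 0.1
sz [-0.489  0.206  0.848] sy [0.388 0.922 0.   ] sx [ 0.782 -0.329  0.53 ]
[ 536.58553113 -193.5817926   210.99696802] F tool [0.64674054 0.28705036 0.77953648] M tool [-0.03021231  1.22197062 -0.0458549 ]
```

No force, so the blade has entered. Continuing.

```bash
python3 -m creep '{"translation":[[0.2,-0.08,-0.34],[0.39,-0.16,-0.68],[0.59,-0.25,-1.02],[0.78,-0.33,-1.36],[0.78,-0.33,-1.36]],"delta_rot":[[0,0,0],[0,0,0],[0,0,0],[0,0,0],[0,0,0]],"hand":[1,1,1,1,1]}'
python3 -c "
from goal import *
goal(-80); s=read_state(); T=R.from_quat(s['ee_rot']).as_matrix(); print(s['position'],'F tool',T.T@s['contact_force'],'M tool',T.T@s['wrist_torque'])"
```

```text
clock: 11.6
position: [545.4, -196.4, 204.1]
ee_rot: [0.191, 0.943, -0.054, 0.266]
contact_force: [0.1, -0.1, -1.5]
gripper_width: 17.7
grasp_force: 59.4
tcp [ 573.5 -208.4  150.6] delta cm [ 2.81 -1.2  -5.35] rotvec [-0.14 -0.46  0.06] | 0.5
sz [-0.489  0.206  0.848] sy [0.388 0.922 0.   ] sx [ 0.782 -0.329  0.53 ]
[ 545.35487881 -196.39239457  204.10906046] F tool [ 0.68753227 -0.03990809  1.33768449] M tool [-0.04823264  1.29145395  0.0028027 ]
```

```bash
python3 -c "
from goal import *
print(read_state()['joints'],read_state()['joint_vel'].round(3))"; python3 -m creep '{"translation":[[0,0,0],[0,0,0]],"delta_rot":[[0,0,0],[0,0,0]],"hand":[1,1]}'; python3 -c "
from goal import *
goal(-80); print(read_state()['joints'])"
```

```text
[-0.13379237  0.10660307 -0.84777048  1.04033147 -0.16051742 -2.83247541] [-0.    -0.007 -0.005  0.001 -0.001 -0.002]
clock: 11.85
position: [545.1, -196.4, 204.3]
ee_rot: [0.191, 0.943, -0.054, 0.267]
contact_force: [0.0, -0.0, -1.1]
gripper_width: 17.5
grasp_force: 59.4
tcp [ 573.5 -208.4  150.6] delta cm [ 2.84 -1.2  -5.37] rotvec [-0.14 -0.45  0.06] | 0.5
sz [-0.489  0.206  0.848] sy [0.388 0.922 0.   ] sx [ 0.782 -0.329  0.53 ]
[-0.13388576  0.10579273 -0.84825154  1.04046293 -0.16048871 -2.83252132]
```

Joint 5 has reached its limit (-0.16): with the hand in line with the handle, the wrist goes straight here. I'll fit a small kinematic model to the recorded poses, to see how much the hand must be tilted relative to the handle (about the pad axis) to push all the way home.

```bash
cat > kin.py <<'E'
from h import *
from scipy.optimize import least_squares
D=[([-1.0004,.38551,.00659,-.0005,-1.194,-.2586],[191.55,-594.28,230.23],None),
([.70076,.40827,.2181,.0001,-1.38034,-1.9616],[591.15,289.58,301.66],None),
([.70240,.43766,.23738,-.0002,-1.36745,-1.9561],[602.16,300.39,290.61],None),
([.25124,-.11811,-.61669,.53593,-.68001,-2.57357],[512.4,-109,339.5],[.189,.942,-.054,.272]),
([-.13389,.10579,-.84825,1.04046,-.16049,-2.83252],[545.1,-196.4,204.3],[.191,.943,-.054,.267])]
ro=R.from_rotvec
def fk(j,q,s):
    e=j[2]-j[1]; Rz=ro([0,0,j[0]]); F=Rz*ro([0,-e,0])
    W=F*ro([s*j[3],0,0])*ro([0,-j[4],0])
    t=W.apply([1,0,0])
    a1,l2,l3,o3,d1,L,d=q
    wc=Rz.apply([a1+l2*np.sin(j[1]),d,d1+l2*np.cos(j[1])])+F.apply([l3,0,o3])
    return wc+L*t,W
def fit():
    best=None
    for s in(1,-1):
        f=lambda q:np.concatenate([fk(j,q,s)[0]-p for j,p,_ in D])
        r=least_squares(f,[0,400,400,0,300,200,-160]); 
        zs=[(fk(j,r.x,s)[1].apply([1,0,0])-R.from_quat(q).apply([0,0,1])).round(3) for j,p,q in D if q]
        print(s,r.x.round(1),'res',abs(r.fun).max().round(2),zs)
        if best is None or r.cost<best[0]: best=(r.cost,r.x,s)
    return best[1:]
if __name__=='__main__': fit(); print([D[i][0][5] for i in range(5)])
E
python3 kin.py
```

```text
1 [ 395.4  344.5   71.2  134.4 -179.9  -41.5 -163. ] res 58.08 [array([-0.161,  0.621, -0.   ]), array([ 0.036,  0.273, -0.   ])]
-1 [ 187.2  535.9  222.9   70.2   45.9  266.  -142.4] res 56.42 [array([-0.001, -0.001, -0.   ]), array([-0.001, -0.   , -0.   ])]
[-0.2586, -1.9616, -1.9561, -2.57357, -2.83252]
```

```bash
sed -i 's/a1,l2,l3,o3,d1,L,d=q/a1,l2,l3,o3,d1,L,d,d2=q/; s/return wc+L\*t,W/return wc+L*t+W.apply([0,d2,0]),W/; s/200,-160\]/200,-80,-80]/' kin.py; python3 kin.py
```

```text
1 [ 354.7  350.8  114.3  119.2 -155.   -34.7 -193.9   34.7] res 58.17 [array([-0.161,  0.621, -0.   ]), array([ 0.036,  0.273, -0.   ])]
-1 [-1.000e-01  5.650e+02  4.218e+02  1.000e-01  1.604e+02  2.977e+02
  0.000e+00 -1.598e+02] res 0.01 [array([-0.001, -0.001, -0.   ]), array([-0.001, -0.   , -0.   ])]
[-0.2586, -1.9616, -1.9561, -2.57357, -2.83252]
```

The model fits to 0.01 mm. Now I'll test tilts of the hand about the pad axis, both along the insertion and at the pocket.

```bash
cat >> kin.py <<'E'
Q=np.array([0,565,421.8,0,160.4,297.7,0,-159.8])
lo=np.array([-3.14,-1.21,-1.07,-3.16,-2.99,-3.1]);hi=np.array([3.14,2.06,1.41,2.05,-.16,3.1])
def full(j,c=0):
    p,W=fk(j,Q,-1); return p,W*ro([0,np.pi/2,0])*ro([0,0,sg*j[5]+c])
sg=1
def calib():
    global sg
    for sg in (1,-1):
        cs=[]
        for j,p,q in D[3:]: 
            _,T=full(np.r_[j[:5],0]); v=(T.inv()*R.from_quat(q)).as_rotvec(); cs.append((v[2]-sg*j[5]+np.pi)%(2*np.pi)-np.pi)
        if abs(cs[0]-cs[1])<.03: return np.mean(cs)
C=calib()
def ik(p,T,j0):
    f=lambda j:np.r_[(full(j,C)[0]-p)/100,(full(j,C)[1].inv()*T).as_rotvec()]
    r=least_squares(f,np.clip(j0,lo+.01,hi-.01),bounds=(lo,hi)); return r.x,np.abs(r.fun).max()
E
cat > plan.py <<'E'
from kin import *
a,t=np.radians(-22.8),np.radians(32.03)
sx=np.array([np.cos(t)*np.cos(a),np.cos(t)*np.sin(a),np.sin(t)]); sz=np.array([-np.sin(t)*np.cos(a),-np.sin(t)*np.sin(a),np.cos(t)])
T0=R.from_matrix(np.c_[-sx,np.cross(-sz,-sx),-sz]); mouth=np.array([595.5,-217.6,112.5])
ap=np.radians(18.2); P0=R.from_matrix(np.c_[[-np.cos(ap),-np.sin(ap),0],[-np.sin(ap),np.cos(ap),0],[0,0,-1]])
print('C',C,sg)
if __name__=='__main__':
  for b in (0,15,-15,-20,20,25,30,-30,40):
    Rb=ro([0,np.radians(b),0]); j=np.array([.1,0.3,-.5,.3,-1.,-2.6]); out=[]
    for dep in (-40,-10,20,50,80):
        T=T0*Rb; g=mouth+sz*(144-dep); p=g+T.apply([0,0,19]); j,e=ik(p,T,j); out.append((dep,round(e,4),j.round(2).tolist()))
    T=P0*Rb; p=np.array([602,300,159])+T.apply([0,0,19]); jp,e=ik(p,T,[.7,.4,.2,0,-1.4,-1.96])
    print(b,'tool z',(T0*Rb).apply([0,0,1]).round(2)); [print('  ',o) for o in out]; print('   pocket',round(e,4),jp.round(2))
E
python3 plan.py
```

```text
C -1.5705244354418197 -1
0 tool z [ 0.49 -0.21 -0.85]
   (-40, np.float64(0.0), [0.01, -0.01, -0.77, 0.65, -0.36, -2.54])
   (-10, np.float64(0.0), [-0.05, 0.05, -0.82, 0.81, -0.25, -2.67])
   (20, np.float64(0.0125), [-0.13, 0.11, -0.85, 1.04, -0.16, -2.83])
   (50, np.float64(0.0513), [-0.13, 0.18, -0.81, 0.97, -0.16, -2.77])
   (80, np.float64(0.0855), [-0.11, 0.24, -0.76, 0.84, -0.16, -2.66])
   pocket 0.0 [ 0.7   0.53  0.01 -0.   -1.05 -1.96]
15 tool z [ 0.27 -0.11 -0.96]
   (-40, np.float64(0.0), [0.02, 0.09, -0.44, 0.17, -0.78, -2.1])
   (-10, np.float64(0.0), [0.01, 0.14, -0.45, 0.18, -0.72, -2.09])
   (20, np.float64(0.0), [-0.01, 0.19, -0.46, 0.18, -0.66, -2.09])
   (50, np.float64(0.0), [-0.02, 0.24, -0.46, 0.19, -0.6, -2.09])
   (80, np.float64(0.0), [-0.03, 0.3, -0.46, 0.2, -0.54, -2.1])
   pocket 0.0 [ 0.66  0.66  0.25 -0.09 -1.41 -1.89]
-15 tool z [ 0.67 -0.28 -0.68]
   (-40, np.float64(0.1618), [-0.2, -0.03, -0.93, 1.38, -0.16, -3.1])
   (-10, np.float64(0.2056), [-0.21, 0.04, -0.91, 1.38, -0.16, -3.1])
   (20, np.float64(0.2467), [-0.21, 0.1, -0.88, 1.38, -0.16, -3.1
[... 2019 characters left out ...]
1.4, -0.16, -3.1])
   (20, np.float64(0.4929), [-0.22, 0.09, -0.88, 1.4, -0.16, -3.1])
   (50, np.float64(0.5316), [-0.22, 0.16, -0.85, 1.4, -0.16, -3.1])
   (80, np.float64(0.5674), [-0.23, 0.23, -0.82, 1.4, -0.16, -3.1])
   pocket 0.0253 [ 0.61  0.35 -0.68  1.18 -0.16 -3.01]
40 tool z [-0.13  0.05 -0.99]
   (-40, np.float64(0.0), [-0.06, 0.29, -0.08, -0.05, -1.34, -1.89])
   (-10, np.float64(0.0), [-0.07, 0.33, -0.08, -0.05, -1.29, -1.88])
   (20, np.float64(0.0), [-0.08, 0.38, -0.07, -0.05, -1.25, -1.87])
   (50, np.float64(0.0), [-0.09, 0.43, -0.07, -0.04, -1.21, -1.86])
   (80, np.float64(0.0), [-0.1, 0.48, -0.06, -0.04, -1.17, -1.85])
   pocket 0.0 [ 0.62  0.89  0.62 -0.21 -1.97 -1.88]
```

A hand tilt of about 18–20° relative to the handle reaches everything. I'll back out, return the scraper to pocket_a, and regrasp it tilted.

```bash
python3 -m creep '{"translation":[[-0.3,0.12,0.5],[-0.7,0.3,1.3],[-1.3,0.54,2.3],[-2,0.8,3.4],[-2.9,1.2,5.1],[-4,2,8],[-4,4,12],[-4,4,12]],"delta_rot":[[0,0,0],[0,0,0],[0,0,0],[0,0,0],[0,0,0],[0,0,0],[0,0,0],[0,0,0]],"hand":[1,1,1,1,1,1,1,1]}'
python3 - <<'E'
from h import *
from plan import P0
s=read_state(); v=np.degrees((P0*R.from_quat(s['ee_rot']).inv()).as_rotvec()); print((np.array([602.2,300.2,290])-s['position'])/10,v)
E
```

```text
clock: 12.85
position: [506.9, -155.1, 329.1]
ee_rot: [0.19, 0.942, -0.053, 0.271]
contact_force: [0.4, 0.9, -2.1]
gripper_width: 17.0
grasp_force: 59.5
C -1.5705244354418197 -1
[ 9.52864772 45.52990172 -3.90624087] [ 1.09849864 32.67677499 39.88774346]
```

```bash
python3 -m creep '{"translation":[[0,4,3],[0,9.5,5],[1,15,5],[2,20.5,5],[3,26,4],[5,31.5,3],[7,37,1],[8.5,41.5,-1]],"delta_rot":[[0.1,3.5,4.2],[0.2,7.6,9.2],[0.4,11.7,14.3],[0.6,15.8,19.3],[0.7,19.9,24.3],[0.9,24,29.3],[1,28.1,34.3],[1.1,32.7,39.9]],"hand":[1,1,1,1,1,1,1,1]}'
python3 -m creep '{"translation":[[0.8,3,0],[0.8,3,0],[0.8,3,0],[0.8,3,0]],"delta_rot":[[0,0,0],[0,0,0],[0,0,0],[0,0,0]],"hand":[1,1,1,1]}'
python3 - <<'E'
from h import *
from plan import P0
s=read_state(); v=np.degrees((P0*R.from_quat(s['ee_rot']).inv()).as_rotvec()); print((np.array([602.2,300.2,290])-s['position'])/10,v)
snap('top'); snap('wrist')
for n in ['top','wrist']:
    im,P,ok=cloud(n)
    for lo,hi in [(90,99),(5,14)]:
        q=P[ok&(abs(P[...,0]-603)<52)&(abs(P[...,1]-298)<52)&(P[...,2]>lo)&(P[...,2]<hi)]
        r=cv2.minAreaRect(q[:,:2].astype(np.float32)); print(n,lo,len(q),r)
E
```

```text
clock: 13.85
position: [590.4, 260.3, 312.3]
ee_rot: [-0.16, 0.987, -0.003, -0.006]
contact_force: [0.1, -0.2, -0.5]
gripper_width: 17.3
grasp_force: 59.5
clock: 14.35
position: [597.9, 287.5, 314.9]
ee_rot: [-0.158, 0.987, -0.003, -0.003]
contact_force: [0.3, 0.9, -1.0]
gripper_width: 17.1
grasp_force: 59.5
C -1.5705244354418197 -1
[ 0.42944717  1.26933577 -2.49343513] [ 0.38864724 -0.33702406  0.03640331]
top 90 106 ((603.5045166015625, 297.9593811035156), (57.50524139404297, 17.891525268554688), 17.49994659423828)
top 5 587 ((597.3133544921875, 307.3908996582031), (95.31744384765625, 96.44940185546875), 19.389293670654297)
wrist 90 198 ((604.750732421875, 300.1031188964844), (55.820472717285156, 15.813611030578613), 18.17118263244629)
wrist 5 1842 ((604.4716796875, 299.42303466796875), (88.76232147216797, 70.0052261352539), 18.003570556640625)
```

```bash
python3 -m creep '{"translation":[[0.5,1.27,-2],[0.5,1.27,-5],[0.5,1.27,-6],[0.5,1.27,-6.5],[0.5,1.27,-8],[0.5,1.27,-10],[0.5,1.27,-12],[0.5,1.27,-12]],"delta_rot":[[0.39,-0.34,0],[0.39,-0.34,0],[0.39,-0.34,0],[0.39,-0.34,0],[0.39,-0.34,0],[0.39,-0.34,0],[0.39,-0.34,0],[0.39,-0.34,0]],"hand":[1,1,1,1,1,1,1,1]}'
```

```text
clock: 15.45
position: [602.3, 300.7, 192.5]
ee_rot: [-0.158, 0.987, -0.001, -0.002]
contact_force: [-0.7, -0.4, -0.1]
gripper_width: 17.4
grasp_force: 59.5
```

No contact, and the blade is in the pocket. I'll lower to just above hanging, release and back off.

```bash
python3 -m creep '{"translation":[[0,0,-2],[0,0,-4],[0,0,-5],[0,0,-5.1],[0,0,-5.1],[0,0,-5.1],[0,0,-5.1],[0,0,-5.1]],"delta_rot":[[0,0,0],[0,0,0],[0,0,0],[0,0,0],[0,0,0],[0,0,0],[0,0,0],[0,0,0]],"hand":[1,1,1,1,1,2.5,4,5]}'
python3 - <<'E'
from h import *
from plan import *
s=read_state(); print(s['position'])
# rotate about grasp point of (602,300,159) by 18 deg about tool y ; body clearance ok
for b in (18,):
    T=P0*ro([0,np.radians(b),0]); p=np.array([602,300,159])+T.apply([0,0,19])
    print(b,((p-s['position'])/10).round(2),np.degrees((T*R.from_quat(s['ee_rot']).inv()).as_rotvec()).round(2),T.apply([0,0,1]))
import hd
snap('top'); hd.handle('top'); snap('wrist')
E
```

```text
clock: 16.45
position: [603.3, 301.4, 143.8]
ee_rot: [-0.158, 0.987, 0.0, 0.0]
contact_force: [-0.2, 0.0, 1.1]
gripper_width: 50.3
grasp_force: 0.0
C -1.5705244354418197 -1
[603.30653521 301.39838226 143.81591912]
18 [-0.69 -0.32 -0.29] [-5.63 17.11 -0.03] [-0.29355751 -0.0965168  -0.95105652]
wrist ztop 215.21908956396186
top 9 rect c [578.1 281.5] wh [0.7 2.8] ang 11.8 mean [578.1 281.3 215.5]
handle 22 rect c [578.1 281.4] wh [0.8 3. ] ang 11.8 mean [578.1 281.1 207.4]
rim 205 rect c [604.8 300.1] wh [55.8 15.8] ang 18.2 mean [602.8 300.1  95.2]
foot 1743 rect c [604.8 299.4] wh [87.5 69.9] ang 17.1 mean [599.5 297.5  10.8]
top ztop 226.5672960397495
top 21 rect c [588.1 294.3] wh [ 5.5 53.6] ang 18.7 mean [590.8 282.  225.7]
handle 531 rect c [600.  297.9] wh [30.6 94.1] ang 18.6 mean [596.4 290.8 182.2]
rim 71 rect c [601.9 296.4] wh [53.7 17.2] ang 15.0 mean [591.  291.2  94.6]
foot 537 rect c [601.6 300.1] wh [88.5 79.3] ang 15.5 mean [596.3 287.   10.7]
```

```bash
python3 -m creep '{"translation":[[-0.2,-0.1,0],[-0.4,-0.2,-0.2],[-0.59,-0.22,-0.3],[-0.59,-0.22,-0.3],[-0.59,-0.22,-0.3],[-0.59,-0.22,-0.3],[-0.59,-0.22,-0.3],[-0.59,-0.22,-0.3]],"delta_rot":[[-1.9,5.7,0],[-3.8,11.4,0],[-5.6,17.1,0],[-5.6,17.1,0],[-5.6,17.1,0],[-5.6,17.1,0],[-5.6,17.1,0],[-5.6,17.1,0]],"hand":[5,5,5,5,4,3,2,1]}'
python3 -m creep '{"translation":[[0,0,0],[0,0,0],[0,0,0],[0,0,0]],"delta_rot":[[0,0,0],[0,0,0],[0,0,0],[0,0,0]],"hand":[1,1,1,1]}'
```

```text
clock: 17.55
position: [597.1, 299.3, 141.2]
ee_rot: [-0.157, 0.975, -0.024, -0.154]
contact_force: [-1.5, -0.2, 1.2]
gripper_width: 17.2
grasp_force: 58.6
clock: 18.05
position: [597.2, 299.2, 141.2]
ee_rot: [-0.157, 0.975, -0.025, -0.155]
contact_force: [-1.8, 0.5, 5.5]
gripper_width: 17.5
grasp_force: 59.1
```

Gripped at an 18° tilt. Lifting straight up again, then measuring the scraper in the hand.

```bash
python3 -m creep '{"translation":[[0,0,1],[0,0,3],[0,0,5],[0,0,7.5],[0,0,10],[0,0,13],[0,0,15],[0,0,15]],"delta_rot":[[0,0,0],[0,0,0],[0,0,0],[0,0,0],[0,0,0],[0,0,0],[0,0,0],[0,0,0]],"hand":[1,1,1,1,1,1,1,1]}'
cat > meas.py <<'E'
from h import *
def axis(n,side=+1):
    # blade points in tool frame rotated by -18deg about y and centred on grasp point => nominal scraper frame (z down the blade)
    s=read_state(); T=R.from_quat(s['ee_rot'])*R.from_rotvec([0,-np.radians(18),0]); g=s['position']-R.from_quat(s['ee_rot']).apply([0,0,19])
    im,P,ok=cloud(n); Q=T.inv().apply((P-g).reshape(-1,3)).reshape(P.shape)
    m=ok&(abs(Q[...,0])<36)&(abs(Q[...,1])<14)
    for lo,hi in [(30,45),(45,58),(70,90),(90,110),(110,130),(130,142),(142,155)]:
        q=Q[m&(Q[...,2]>lo)&(Q[...,2]<hi)]
        if len(q)>4: print(n,lo,hi,len(q),'x',np.percentile(q[:,0],[2,98]).round(1),'y',np.percentile(q[:,1],[2,50,98]).round(1),'zmax',q[:,2].max().round(1))
E
python3 -c "
from meas import *
print(read_state()['position'])
for n in ('wrist','scene'): snap(n); axis(n)"
```

```text
clock: 19.05
position: [597.9, 299.2, 291.7]
ee_rot: [-0.156, 0.976, -0.024, -0.153]
contact_force: [-0.3, -0.6, -0.6]
gripper_width: 17.7
grasp_force: 58.5
[597.94630983 299.24978962 291.65239978]
wrist 30 45 55 x [ 8.5 12.2] y [-6.6  1.1  8.9] zmax 45.0
wrist 45 58 75 x [ 9.7 12.2] y [-7.8  0.5  9.4] zmax 58.0
wrist 70 90 6 x [17.5 18. ] y [-0.3  0.8  2. ] zmax 88.4
scene 30 45 88 x [-16.5   9.3] y [-10.1  -8.7   6.8] zmax 44.9
scene 45 58 73 x [-15.9  10.7] y [-10.1  -8.3   7.1] zmax 57.9
scene 70 90 88 x [-21.8  17.1] y [-3.  -1.4  0.7] zmax 89.9
scene 90 110 103 x [-21.5  17.3] y [-2.9 -1.4  0.1] zmax 110.0
scene 110 130 92 x [-21.5  17.1] y [-2.9 -1.4  0.1] zmax 129.9
scene 130 142 50 x [-21.6  16.9] y [-2.7 -1.3  0.4] zmax 142.0
```

```bash
cat > tgt.py <<'E'
from plan import *
sy=T0.as_matrix()[:,1]
def tgt(depth,cx=594.6,cy=30.1,b=18):
    s=read_state(); T=T0*ro([0,np.radians(b),0]); g=cx*sx+cy*sy+(-240.6+144.3-depth)*sz
    p=g+T.apply([0,0,19]); q=R.from_quat(s['ee_rot']); g0=s['position']-q.apply([0,0,19])
    print('tcp',p.round(1),'delta cm',((p-s['position'])/10).round(2),'rotvec',np.degrees((T*q.inv()).as_rotvec()).round(2))
    print('now: sx %.1f sy %.1f depth %.1f'%(g0@sx,g0@sy,-240.6+144.3-g0@sz),'F in slot xyz',[round(float(s['contact_force']@v),1) for v in (sx,sy,sz)])
E
python3 -c "
from tgt import *
tgt(-25)"
```

```text
C -1.5705244354418197 -1
tcp [ 515.5 -184.   236.5] delta cm [ -8.15 -48.31  -5.25] rotvec [ -1.35 -32.8  -39.91]
now: sx 534.9 sy 510.9 depth -123.8 F in slot xyz [-0.5, 0.5, -1.4]
```

```bash
python3 -m creep '{"translation":[[-2,-3,4],[-4,-8,7],[-6,-13.5,7],[-8,-19,7],[-9,-24.5,7],[-9,-30,7],[-9,-35.5,6],[-9,-41,5]],"delta_rot":[[-0.15,-4.1,-5],[-0.3,-8.2,-10],[-0.5,-12.3,-15],[-0.7,-16.4,-19.9],[-0.8,-20.5,-24.9],[-1,-24.6,-29.9],[-1.2,-28.7,-34.9],[-1.35,-32.8,-39.9]],"hand":[1,1,1,1,1,1,1,1]}'
python3 -m creep '{"translation":[[0,-3,0],[0,-6,-3],[0,-6,-3],[0,-6,-3]],"delta_rot":[[0,0,0],[0,0,0],[0,0,0],[0,0,0]],"hand":[1,1,1,1]}'
python3 -c "
from tgt import *
tgt(-20)"
```

```text
clock: 20.15
position: [506.0, -112.6, 338.7]
ee_rot: [0.197, 0.973, -0.025, 0.12]
contact_force: [1.6, 0.3, -1.9]
gripper_width: 17.1
grasp_force: 58.6
clock: 20.65
position: [507.1, -170.9, 309.8]
ee_rot: [0.196, 0.973, -0.025, 0.12]
contact_force: [-0.2, 0.5, -1.2]
gripper_width: 17.1
grasp_force: 58.9
C -1.5705244354418197 -1
tcp [ 517.9 -185.1  232.2] delta cm [ 1.08 -1.41 -7.76] rotvec [ 0.08  0.01 -0.01]
now: sx 622.6 sy 39.0 depth -94.0 F in slot xyz [-1.0, 0.4, -0.8]
```

```bash
python3 -m creep '{"translation":[[0.2,-0.8,-2],[0.6,-1.4,-4],[1,-1.4,-6],[1.08,-1.4,-7.4],[1.08,-1.4,-7.76],[1.08,-1.4,-7.76]],"delta_rot":[[0,0,0],[0,0,0],[0,0,0],[0,0,0],[0,0,0],[0,0,0]],"hand":[1,1,1,1,1,1]}'
python3 - <<'E'
from tgt import *
from blk import block
import meas
tgt(-3)
snap('wrist','w7.png'); snap('scene','s7.png'); block('wrist','w7m.png')
s=read_state(); 
im,P,ok=cloud('wrist')
for n in ('wrist','scene'): meas.axis(n)
a=cv2.imread('pics/w7.png')[60:260,150:350]; b=cv2.imread('pics/s7.png')[160:240,110:190]
cv2.imwrite('pics/c7.png',np.hstack([cv2.resize(a,(400,400),interpolation=2),cv2.resize(b,(400,400),interpolation=2)]))
E
```

```text
clock: 21.4
position: [518.4, -184.6, 233.2]
ee_rot: [0.196, 0.973, -0.025, 0.121]
contact_force: [0.6, 1.1, -1.3]
gripper_width: 17.3
grasp_force: 59.1
C -1.5705244354418197 -1
tcp [ 526.2 -188.6  217.8] delta cm [ 0.78 -0.39 -1.54] rotvec [ 0.08  0.12 -0.06]
now: sx 595.3 sy 30.7 depth -20.7 F in slot xyz [-0.6, 1.3, -1.2]
wrist normal [-0.4889  0.2052  0.8479] tilt 32.02 dir 157.23 N 3693 spread 0.7287119931380766
slot px [253.1 215. ] 80 C [ 583.7 -212.1  104.7] axis [ 0.795 -0.295  0.53 ] len 16.6 mid [ 584.3 -212.4  105.2] az -20.36
slot px [209.7 227.1] 109 C [ 576.7 -261.   112.5] axis [ 0.779 -0.335  0.53 ] len 24.2 mid [ 576.5 -260.9  112.4] az -23.25
slot px [235.4 224.6] 36 C [ 585.5 -233.9  111.1] axis [0.691 0.684 0.233] len 9.8 mid [ 585.  -234.5  110.9] az 44.68
wrist 30 45 63 x [12.2 13.8] y [-7.   0.3  8.1] zmax 44.9
wrist 45 58 63 x [10.7 13.8] y [-8.   0.9  9.2] zmax 57.7
wrist 70 90 7 x [19.4 19.8] y [-0.6  0.9  1.8] zmax 89.4
scene 30 45 83 x [-16.7   8.5] y [-6.2  6.9  9.8] zmax 44.9
scene 45 58 72 x [-16.3  10.7] y [-7.3  7.8 10.3] zmax 57.9
scene 70 90 85 x [-21.8  17.6] y [-0.1  1.4  2.9] zmax 89.6
scene 90 110 91 x [-21.   18.1] y [-1.4  1.3  2.9] zmax 109.9
scene 110 130 81 x [-21.4  17.3] y [-1.3  1.3  3.2] zmax 129.8
scene 130 142 44 x [-21.3  17.3] y [-0.2  1.   2.7] zmax 142.0
scene 142 155 7 x [-19.1  17.6] y [0.3 1.3 1.8] zmax 143.9
```

Alignment agrees within ~0.5 mm. Advancing along the slot axis, about 30 mm in gentle steps.

```bash
python3 -m creep '{"translation":[[0.4,-0.17,-0.7],[0.83,-0.35,-1.44],[0.93,-0.39,-1.61],[1.08,-0.45,-1.87],[1.22,-0.51,-2.1],[1.37,-0.58,-2.4],[1.52,-0.64,-2.65],[1.52,-0.64,-2.65]],"delta_rot":[[0,0,0],[0,0,0],[0,0,0],[0,0,0],[0,0,0],[0,0,0],[0,0,0],[0,0,0]],"hand":[1,1,1,1,1,1,1,1]}'
python3 -c "
from tgt import *
tgt(25)"
```

```text
clock: 22.5
position: [533.2, -191.3, 205.9]
ee_rot: [0.196, 0.973, -0.025, 0.12]
contact_force: [-0.3, 0.2, -2.0]
gripper_width: 17.5
grasp_force: 59.1
C -1.5705244354418197 -1
tcp [ 539.9 -194.3  194.1] delta cm [ 0.67 -0.3  -1.18] rotvec [ 0.06  0.04 -0.01]
now: sx 594.6 sy 30.2 depth 11.1 F in slot xyz [-1.4, 0.1, -1.5]
```

In at depth 11 with no force. On to about 30, checking for the shoe.

```bash
python3 -m creep '{"translation":[[0.24,-0.1,-0.42],[0.49,-0.21,-0.85],[0.73,-0.31,-1.27],[0.98,-0.41,-1.7],[0.98,-0.41,-1.7]],"delta_rot":[[0,0,0],[0,0,0],[0,0,0],[0,0,0],[0,0,0]],"hand":[1,1,1,1,1]}'
python3 -c "
from tgt import *
tgt(55)"
```

```text
clock: 23.12
position: [543.0, -195.5, 188.6]
ee_rot: [0.196, 0.973, -0.025, 0.12]
contact_force: [-0.6, 0.6, -1.3]
gripper_width: 17.4
grasp_force: 59.1
C -1.5705244354418197 -1
tcp [ 554.6 -200.5  168.7] delta cm [ 1.16 -0.5  -1.99] rotvec [ 0.06  0.01 -0.01]
now: sx 594.4 sy 30.2 depth 31.4 F in slot xyz [-1.4, 0.3, -0.7]
```

```bash
python3 -m creep '{"translation":[[0.2,-0.08,-0.34],[0.39,-0.16,-0.68],[0.59,-0.25,-1.02],[0.78,-0.33,-1.36],[0.98,-0.41,-1.7],[1.17,-0.49,-2.04],[1.17,-0.49,-2.04]],"delta_rot":[[0,0,0],[0,0,0],[0,0,0],[0,0,0],[0,0,0],[0,0,0],[0,0,0]],"hand":[1,1,1,1,1,1,1]}'
python3 -c "
from tgt import *
tgt(75)"
```

```text
clock: 24.0
position: [554.9, -200.3, 168.7]
ee_rot: [0.196, 0.973, -0.024, 0.121]
contact_force: [0.3, -0.3, -1.2]
gripper_width: 17.4
grasp_force: 59.1
C -1.5705244354418197 -1
tcp [ 564.4 -204.6  151.7] delta cm [ 0.95 -0.43 -1.7 ] rotvec [ 0.06  0.08 -0.02]
now: sx 594.8 sy 30.4 depth 55.1 F in slot xyz [-0.2, -0.2, -1.2]
```

```bash
python3 -m creep '{"translation":[[0.15,-0.06,-0.25],[0.29,-0.12,-0.51],[0.44,-0.19,-0.76],[0.59,-0.25,-1.02],[0.73,-0.31,-1.27]],"delta_rot":[[0,0,0],[0,0,0],[0,0,0],[0,0,0],[0,0,0]],"hand":[1,1,1,1,1]}'
python3 -c "
from tgt import *
tgt(80); import meas
for n in ('scene','wrist'):
    snap(n); meas.axis(n)"
```

```text
clock: 24.62
position: [562.2, -203.5, 156.0]
ee_rot: [0.196, 0.973, -0.025, 0.121]
contact_force: [-3.4, 1.4, 3.7]
gripper_width: 17.5
grasp_force: 59.7
C -1.5705244354418197 -1
tcp [ 566.8 -205.6  147.5] delta cm [ 0.46 -0.21 -0.85] rotvec [ 0.06  0.09 -0.02]
now: sx 594.8 sy 30.3 depth 70.1 F in slot xyz [-1.2, 0.0, 5.1]
scene 30 45 68 x [-16.5   6.6] y [-5.8  7.3 10.1] zmax 44.7
scene 45 58 65 x [-16.5  10.5] y [-7.6  7.7 10.1] zmax 58.0
scene 70 90 136 x [-35.4  32.8] y [-12.8   3.2  13.4] zmax 77.6
wrist 30 45 57 x [10.1 13.4] y [-6.9  0.2  8.4] zmax 45.0
wrist 45 58 68 x [10.7 13.4] y [-8.2  0.1  9.1] zmax 58.0
wrist 70 90 1101 x [ 7.8 34.8] y [-13.8  -0.7  13.3] zmax 88.5
wrist 90 110 44 x [10.1 35.8] y [-13.1  -2.7  13.1] zmax 104.6
wrist 110 130 11 x [ 7.4 16.5] y [2.8 2.8 2.8] zmax 125.8
```

Now the shoe resists with about 6 N along the slot at depth 70. I'll press the last 10 mm slowly, a little past nominal, until the shoulder seats.

```bash
python3 -m creep '{"translation":[[0.12,-0.05,-0.21],[0.24,-0.1,-0.42],[0.34,-0.14,-0.59],[0.44,-0.19,-0.76],[0.47,-0.2,-0.81],[0.47,-0.2,-0.81]],"delta_rot":[[0,0,0],[0,0,0],[0,0,0],[0,0,0],[0,0,0],[0,0,0]],"hand":[1,1,1,1,1,1]}'
python3 -c "
from tgt import *
tgt(80)"
```

```text
clock: 25.48
position: [566.8, -205.4, 147.9]
ee_rot: [0.196, 0.973, -0.024, 0.121]
contact_force: [-2.3, 1.2, 2.1]
gripper_width: 17.5
grasp_force: 59.7
C -1.5705244354418197 -1
tcp [ 566.8 -205.6  147.5] delta cm [-0.   -0.02 -0.04] rotvec [ 0.06  0.08 -0.02]
now: sx 594.8 sy 30.3 depth 79.6 F in slot xyz [-1.0, 0.2, 3.2]
```

```bash
python3 -m creep '{"translation":[[0.03,-0.01,-0.05],[0.05,-0.02,-0.085],[0.05,-0.02,-0.085]],"delta_rot":[[0,0,0],[0,0,0],[0,0,0]],"hand":[1,1,1]}'
python3 -c "
from tgt import *
tgt(80)"
python3 -m creep '{"translation":[[0.03,-0.01,-0.05],[0.05,-0.02,-0.085],[0.05,-0.02,-0.085]],"delta_rot":[[0,0,0],[0,0,0],[0,0,0]],"hand":[1,1,1]}'
python3 -c "
from tgt import *
tgt(80)"
```

```text
clock: 25.85
position: [567.3, -205.6, 147.2]
ee_rot: [0.196, 0.973, -0.024, 0.12]
contact_force: [-2.8, 0.6, 3.4]
gripper_width: 17.6
grasp_force: 59.8
C -1.5705244354418197 -1
tcp [ 566.8 -205.6  147.5] delta cm [-0.05 -0.    0.03] rotvec [ 0.06  0.08 -0.02]
now: sx 594.8 sy 30.3 depth 80.5 F in slot xyz [-0.6, -0.5, 4.4]
clock: 26.22
position: [567.3, -205.6, 147.2]
ee_rot: [0.196, 0.973, -0.025, 0.12]
contact_force: [-6.6, 3.9, 9.3]
gripper_width: 17.1
grasp_force: 60.7
C -1.5705244354418197 -1
tcp [ 566.8 -205.6  147.5] delta cm [-0.05  0.    0.03] rotvec [ 0.07  0.06 -0.02]
now: sx 594.8 sy 30.3 depth 80.5 F in slot xyz [-1.5, 1.1, 11.9]
```

The advance stopped and the force is rising, so the shoulder is seated. One more small push to confirm, then ease off and release.

```bash
python3 -m creep '{"translation":[[0.03,-0.01,-0.05],[0.06,-0.025,-0.1],[0.06,-0.025,-0.1]],"delta_rot":[[0,0,0],[0,0,0],[0,0,0]],"hand":[1,1,1]}'
python3 -c "
from tgt import *
tgt(80)"
python3 -m creep '{"translation":[[-0.05,0.02,0.1],[-0.08,0.03,0.14],[-0.08,0.03,0.14],[-0.08,0.03,0.14],[-0.08,0.03,0.14],[-0.08,0.03,0.14],[-0.08,0.03,0.14]],"delta_rot":[[0,0,0],[0,0,0],[0,0,0],[0,0,0],[0,0,0],[0,0,0],[0,0,0]],"hand":[1,1,2,3,4,4.5,4.5]}'
python3 - <<'E'
from h import *
snap('scene','s8.png')
cv2.imwrite('pics/c8.png',cv2.resize(cv2.imread('pics/s8.png')[120:250,90:250],(738,600),interpolation=2))
E
```

```text
clock: 26.6
position: [567.3, -205.7, 147.1]
ee_rot: [0.196, 0.973, -0.025, 0.12]
contact_force: [-10.5, 6.9, 15.8]
gripper_width: 17.5
grasp_force: 61.8
C -1.5705244354418197 -1
tcp [ 566.8 -205.6  147.5] delta cm [-0.05  0.01  0.03] rotvec [ 0.07  0.03 -0.02]
now: sx 594.8 sy 30.3 depth 80.5 F in slot xyz [-2.0, 2.3, 19.9]
clock: 27.48
position: [567.6, -205.8, 146.6]
ee_rot: [0.196, 0.973, -0.025, 0.12]
contact_force: [0.2, 0.5, -0.1]
gripper_width: 44.9
grasp_force: 0.0
```

Seated solidly: 20 N with no further motion. Withdrawing along the fingers.

```bash
python3 -m creep '{"translation":[[-0.2,0.1,1],[-0.65,0.28,3],[-1.3,0.55,6],[-2,0.8,9],[-2.6,1.1,12],[-5,3,15],[-8,6,16],[-8,6,16]],"delta_rot":[[0,0,0],[0,0,0],[0,0,0],[0,0,0],[0,0,0],[0,0,0],[0,0,0],[0,0,0]],"hand":[5,6,6,6,6,6,6,6]}'
python3 - <<'E'
from tgt import *
snap('scene','s9.png'); snap('top','t9.png'); snap('wrist','w9.png')
for n in ('scene','top','wrist'):
    im,P,ok=cloud(n); D0=P-np.array([595.2,-216.9,112.5]); X,Y,Z=D0@sx,D0@sy,D0@sz
    m=ok&(abs(X)<24)&(abs(Y)<22)
    q=m&(Z>8)&(Z<125); print(n,q.sum(),'handle top along slot (exp 105): ',np.percentile(Z[q],99).round(1))
    for lo,hi in [(8,20),(40,60),(80,104)]:
        k=m&(Z>lo)&(Z<hi)
        if k.sum()>4: print(lo,'x',np.percentile(X[k],[2,98]).round(1),'y',np.percentile(Y[k],[2,98]).round(1))
    for c in ((603,299),(602,0)):
        f=P[ok&(abs(P[...,0]-c[0])<55)&(abs(P[...,1]-c[1])<55)&(P[...,2]>5)&(P[...,2]<220)]; print('  pocket',c,f[:,2].max().round(),cv2.minAreaRect(f[f[:,2]<14][:,:2].astype(np.float32)) if len(f) else '')  if n!='wrist' and len(f) else 0
a=cv2.imread('pics/s9.png')[110:270,90:440]
cv2.imwrite('pics/c9.png',cv2.resize(a,(787,360),interpolation=2))
E
```

```text
clock: 28.52
position: [486.4, -144.7, 309.3]
ee_rot: [0.195, 0.973, -0.024, 0.123]
contact_force: [0.4, 0.6, -0.5]
gripper_width: 60.2
grasp_force: 0.0
C -1.5705244354418197 -1
scene 503 handle top along slot (exp 105):  105.3
8 x [-13.8  12.7] y [-6.4  9.8]
40 x [-14.7  12.5] y [-7.  10.2]
80 x [-15.8  10.3] y [-6.3 10.2]
  pocket (603, 299) 97.0 ((605.8483276367188, 298.01629638671875), (90.28864288330078, 70.84657287597656), 17.86216926574707)
  pocket (602, 0) 202.0 ((607.1552124023438, 1.2193565368652344), (91.9773178100586, 70.50318908691406), 25.79062843322754)
top 208 handle top along slot (exp 105):  108.5
8 x [-15.3  11.6] y [-8.2  8.2]
40 x [-11.7  10. ] y [-6.6  8.2]
80 x [-15.3   8.3] y [-7.6  8.3]
  pocket (603, 299) 99.0 ((608.5762329101562, 302.9491271972656), (110.27536010742188, 87.3612289428711), 11.129416465759277)
  pocket (602, 0) 203.0 ((597.4640502929688, 3.6773681640625), (101.84782409667969, 91.75729370117188), 89.72708892822266)
wrist 519 handle top along slot (exp 105):  107.0
8 x [-16.4  10.7] y [-2.  9.]
40 x [-17.5  -1. ] y [6.  9.6]
80 x [-19.3   7.8] y [-8.5  9.8]
```

View pics/c9.png

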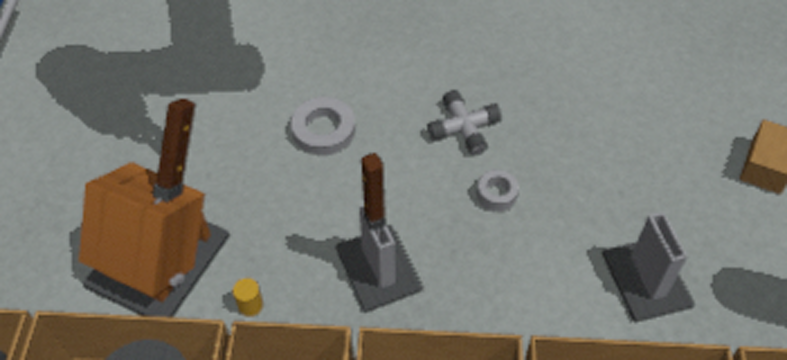

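The scraper stands in the wide slot with its shoulder on the face (crop ~(170,192)). Pocket_a is empty and in place at (645,270), and the narrow scraper is untouched at (375,215). Handing in.

```bash
python3 -c "
from bench import *
print(job_done())"
```

```text
the job is handed in; nothing more can be done
None
```

The wide scraper is fully home in the wide slot, with its shoulder on the block; both pockets and the narrow scraper stand where they were. It went back into pocket_a once mid-job, because a wrist joint limit stopped the first insertion about 18 mm deep and I had to regrasp it at a tilt. The job was handed in at about 29 s.

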